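# Change over the glue bottles in the joinery rack

### The arm

A 6-joint arm with a two-finger parallel gripper is mounted at the origin on the work surface. World frame = base frame: x ahead of the robot, y to its left, z up, the work surface at z = 0. Lengths are in mm, angles in rad, forces in N, time in s.
With the tool pointing down it reaches from about 400 to 925 mm from the base axis. Payload 12.5 kg.
Tool frame: the origin (TCP) lies where the fingers leave the gripper's body, on its centre line; the fingertips stand 78 mm ahead of it and the grasp point (between the pads) lies 59 mm ahead of it; z points along the fingers, y is the direction in which the jaws open and shut (so a half turn about z gives the same grasp; the last joint's range is limited). The gripper opens to 95 mm and grips with 3 to 60 N. Pads are 20 mm wide; open, the fingers measure 119 mm over their backs; the gripper's body (75 mm by 180 mm) begins 59 mm behind the grasp point.
Start: joints at [1.102, 0.491, 1.559, -0, 1.092, -0.106], TCP at [221.79, 584.335, 292.261] pointing down, gripper open.
Joint ranges: [-3.1, 3.1], [-0.84, 2.19], [0.05, 2.79], [-1.13, 4.28], [0.06, 2.93], [-2.69, 2.69]. Speed limits (rad/s): [2.22, 2.22, 2.79, 3.14, 3.14, 3.14].

### API

Orientations are given as [roll, pitch, yaw] about the fixed x, y, z axes, in that order (R = Rz(yaw) Ry(pitch) Rx(roll)).
In Python, from cell import env, viewer, ticket, search_frame gives the robot as it stands.
- The arm moves only by the shell command python3 -m inch 'ROWS'. ROWS is a JSON object of lists of equal length, an entry for each row: "hand": the opening, from 0 (shut) to 1 (fully open); "delta_pos": the shift along the tool's x, y, z in cm, a list of three; "turn": the turn about the tool's z in rad. A call has 1 to 20 rows; each row shifts and turns the commanded pose from where the row before left it, along the tool's axes as they then stand; what a row does not reach is not made up. A row lasts 1/10 s, in which the tool goes at most 50 mm and 8.59 degrees, less where a joint would pass 70% of its speed; a pose out of reach is approached as far as the arm can. A call is refused whole if a number of a shift passes 5 or a number of a turn 0.15, either way. A call with a gripper value outside its range is refused whole. The fingers move at their own pace and stop on an object; the grip force is fixed at half the most. Time passes only in rows, so rows that do not move let the fingers close. It gives the time, the measured TCP pose, the force and the opening at its end, in the units of the state.
- env.state(): the state, without advancing time (a new reading comes with each control period).
- viewer.read_camera(name): name is "scene" or "top" or "wrist"; returns (picture, depth): 400x640x3 uint8, blue, green, red; 400x640 float32, mm along the optical axis (not along the pixel's ray), 0 where there is no reading.
- viewer.get_calibration(name): a dict with "fx", "fy", "cx", "cy" (pixels), "k1" (the pictures are not rectified: a ray, as slopes to the right and down, at radius r is drawn at 1 + k1 r^2 times it, then the intrinsics apply), "T" (4x4, takes a point from camera to world coordinates). Camera axes: x right, y down, z forward; pixel columns grow to the right and rows downward; lengths in mm; the calibration is good to about 2 mm. A picture is of the moment at which its call begins: read the wrist's pose just before it. get_calibration takes no time and is no camera call; for the wrist camera it gives the pose at the moment of the call.
- ticket.job_done(): hands the job in, once; it reports no verdict.
Trained networks look in the newest picture that a camera, given by its name, has taken for a name from the list of things; names that differ only in an ending like _2 or _b are one class to them, and where a whole thing is asked for, a point or a joint stands for the part that bears it (a point fixed in the world has none). Each returns a list of dicts, best first, with "p" (0 to 1); they miss things now and then, are a little off and sometimes report something else, mostly with a low value. They report only what shows in the picture. A call takes as long as a camera call.
- search_frame(camera, label): "centre" ([column, row] in pixels, amid what is visible of it).
The state is a dict: "t": time; "joints": joint angles; "qvel": joint speeds; "tau": joint torques, N m; "eef_pos": TCP position; "tcp_rot": TCP orientation; "ft_force": force on the tool from outside, world axes, zero at the start; "moment": the same for the moment, N m; "opening": opening from 0.0 (shut) to 1.0 (fully open).
Only numpy, scipy, OpenCV 4.12 (cv2) and the standard library are available. Lean on these libraries where they do the work, as an engineer would, in place of code of your own. Each camera call takes 0.05 s, during which the arm holds its last target.

### The job

We are changing glues. First lift away the dark wooden offcut lying across the front of the glue rack and lay it in the grey offcut tray; then press the blue bottle's open cap fully shut, and after that pull the yellow bottle's cap fully open. Leave the green bottle shut and do not disturb the wax tin or the sanding block.

Things in the scene. Friction and masses are not known exactly. Their poses are not given: they have to be found in the camera images.
- rack: Wooden glue rack fixed on the bench. Origin: on the bench, under the middle of the row of bottle bases; x to its rear (away from the robot at yaw 0), y along the row, z up. Base board x -200 to +50, y +-170 mm, 12 mm thick. Three bottles are fixed in it at y = -90, 0, +90 mm (colours vary), leaning 35 degrees from vertical to -x; a shut cap's top centre is at x -92, z 164 mm.
- rail_mid (a point): Centre of the fixed rail over the whole row: 30 mm (x) by 340 mm (y) by 18 mm (z), its underside 236 mm above the bench; an upright, 30 mm by 18 mm, at each end (y +-155 mm). It leaves no room for a gripper to come down vertically on the caps: come in along their leaning axes. Axes as the rack's.
- left_post_top (a point): Centre of the top of the rack's left front post, 179 mm above the bench, 46 mm (x) by 20 mm (y); the right one is 290 mm from it along the rack's -y. The offcut rests on both, between lips 6 mm high and 34 mm apart along x.
- offcut_mid (a point): Centre of the loose straight dark walnut offcut, 30 mm (x) by 310 mm (y, its long axis) by 60 mm (z, up), about 0.36 kg. It starts on the rack's two front posts, parallel to the rack's y, underside 179 mm and top 239 mm above the bench, in the way of the approach to the caps.
- tray: Low grey open offcut tray fixed to the bench, 380 mm (x, its long axis) by 130 mm (y) outside, walls 6 mm thick and 35 mm high, floor about 6 mm above the bench. Origin at the centre of its underside. z up. It starts empty; the offcut fits in lengthwise along the tray's x axis, on any of its long faces.
- blue_cap_mid (a point): Middle of the blue bottle's white ribbed push-pull cap, a cylinder 24 mm in diameter and 28 mm long: its top is 14 mm further along z, its lower rim 14 mm back. z is the cap's axis, pointing out of the bottle, 35 degrees from vertical; y is level. Below a shut cap the neck is 22 mm in diameter for 18 mm, then the bottle widens to 56 mm. The point moves with the cap.
- yellow_cap_mid (a point): The same point and axes on the same cap of the yellow bottle. It moves with the cap.
- green_cap_mid (a point): The same point and axes on the same cap of the green bottle, which is shut and stays so.
- blue_cap (a joint): Slide of the blue bottle's cap along its axis, in m: 0 = pressed fully home (shut), 0.012 = pulled fully out (open, red stem showing). A detent holds it at both ends: about 7 N along the axis starts it moving, and past half-way it snaps to the other end. It cannot come off. Starts open.
- yellow_cap (a joint): The same slide for the yellow bottle's cap. Starts shut.
- green_cap (a joint): The same slide for the green bottle's cap. Starts shut.
- wax_tin_mid (a point): Middle of a round tin with a green band, 68 mm in diameter and 50 mm high, standing loose on the bench to the left of the rack. A bystander.
- sanding_block_mid (a point): Middle of a loose cork sanding block, 70 mm (x) by 110 mm (y) by 34 mm (z), on the bench to the left of the rack. A bystander.

How it is judged (in metres and radians):
On the way, in this order (a step that is already met when the one before it is completed fails the run):
1. the offcut lies in the tray, let go (x of offcut_mid in the frame of tray between -0.04 and 0.04 m and y of offcut_mid in the frame of tray between -0.05 and 0.05 m and height (world z) of offcut_mid below 0.045 m and contact force between offcut and the fingers below 0.1 N), for 0.2 s.
2. the blue cap is shut (value of joint blue_cap below 0.002 m), for 0.2 s.
3. the yellow cap is open (value of joint yellow_cap above 0.01 m), for 0.2 s.
At the end, for the whole second after the job is handed in: The offcut is at rest in the tray (centre within 40 mm lengthwise, 50 mm crosswise of the tray's, under 45 mm high); blue cap within 2 mm of fully shut, yellow within 2 mm of fully open, green within 2 mm of shut; wax tin and sanding block within 30 mm of their starts (x of offcut_mid in the frame of tray between -0.04 and 0.04 m and y of offcut_mid in the frame of tray between -0.05 and 0.05 m and height (world z) of offcut_mid below 0.045 m and linear speed of offcut below 0.02 m/s and value of joint each of blue_cap, green_cap below 0.002 m and value of joint yellow_cap above 0.01 m and distance of each of wax_tin_mid, sanding_block_mid from where it was at the start of the episode below 0.03 m); the robot touches nothing.
It fails at once if the green bottle's cap is pulled open (value of joint green_cap above 0.005 m).
It fails at once if the wax tin or the sanding block is disturbed (moved 30 mm) (distance of any of wax_tin_mid, sanding_block_mid from where it was at the start of the episode above 0.03 m).
It fails at once if the offcut is dropped or thrown (faster than 0.8 m/s while not held) (linear speed of offcut above 0.8 m/s and contact force between offcut and the fingers below 0.1 N).
It also fails if it takes over 61 s, if anything falls off the work surface, if the arm or the gripper's body presses on something with over 40 N, if the wrist force passes 120 N, or if a joint passes its speed limit or range.

## Working session

There is one attempt and no reset: what is moved stays moved. The work goes in short steps, Python scripts to look and compute and a shell command to move; the robot and the scene stay as the last step left them, time stands still between calls to the robot, and variables do not carry over. Pictures are saved under pics/ and viewed, and the job is handed in when it is done.

```bash
ls; mkdir -p pics; python3 - <<'E'
from cell import env, viewer, ticket, search_frame
import cv2
print(env.state())
for n in ["scene","top","wrist"]:
    p,d=viewer.read_camera(n); cv2.imwrite(f"pics/a_{n}.png",p)
    c=viewer.get_calibration(n); print(n,c)
    for l in ["rack","tray","offcut_mid","blue_cap_mid","yellow_cap_mid","green_cap_mid","wax_tin_mid","sanding_block_mid"]:
        r=search_frame(n,l) if n!="wrist" else []
        print(l,[(x['centre'],round(x['p'],2)) for x in r[:2]])
E
```

```text
pics
{'t': 0.0, 'joints': array([ 1.10239834e+00,  4.91608895e-01,  1.55946786e+00, -2.75377028e-05,
        1.09166831e+00, -1.05609114e-01]), 'qvel': array([-0.00038014,  0.00098718, -0.00031252,  0.00069952,  0.00042622,
        0.00106233]), 'tau': array([ 5.82492830e-04, -6.12650156e+01, -2.58174849e+01,  6.92961831e-02,
        4.82917624e-02, -1.29419232e-04]), 'eef_pos': array([221.71986205, 584.18416179, 291.6246981 ]), 'tcp_rot': array([-3.14044408e+00, -9.71936585e-05,  2.77881644e+00]), 'ft_force': array([-0.94839157,  0.33020004,  0.08343109]), 'moment': array([-0.01710475,  0.04293839, -0.02179207]), 'opening': 1.0013581431572616}
scene {'fx': 370.73719443029415, 'fy': 370.73719443029415, 'cx': 315.663984587912, 'cy': 198.36845796884194, 'k1': -0.08476070039193209, 'T': array([[-9.88546702e-02,  5.60949096e-01, -8.21926922e-01,
         1.35334663e+03],
       [ 9.95099160e-01,  5.76567788e-02, -8.03327882e-02,
         9.50548721e+01],
       [ 2.32705376e-03, -8.25840062e-01, -5.63899617e-01,
         7.13745584e+02],
       [ 0.00000000e+00,  0.00000000e+00,  0.00000
[... 1028 characters left out ...]
3.9, 251.7], 0.68)]
wax_tin_mid [([185.7, 253.4], 0.61)]
sanding_block_mid [([190.7, 202.4], 0.72)]
wrist {'fx': 309.4866444992277, 'fy': 309.4866444992277, 'cx': 318.75815238983625, 'cy': 198.06475987237593, 'k1': -0.04275945582279164, 'T': array([[ 3.54315338e-01,  8.99871476e-01,  2.54346157e-01,
         1.51103741e+02],
       [ 9.35125948e-01, -3.41050591e-01, -9.60414254e-02,
         6.10943163e+02],
       [ 3.19968051e-04,  2.71874641e-01, -9.62332623e-01,
         3.83958035e+02],
       [ 0.00000000e+00,  0.00000000e+00,  0.00000000e+00,
         1.00000000e+00]])}
rack []
tray []
offcut_mid []
blue_cap_mid []
yellow_cap_mid []
green_cap_mid []
wax_tin_mid []
sanding_block_mid []
```

View pics/a_scene.png

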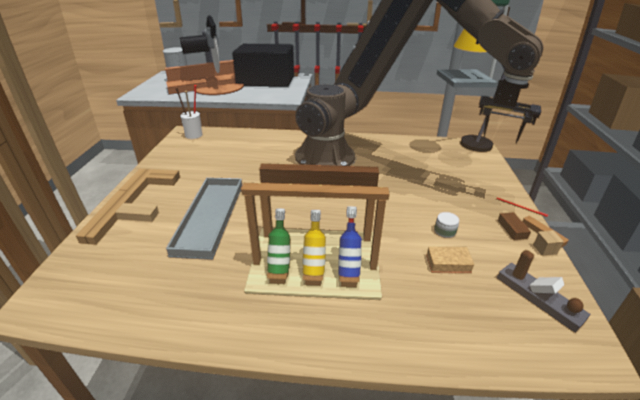

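View pics/a_top.png

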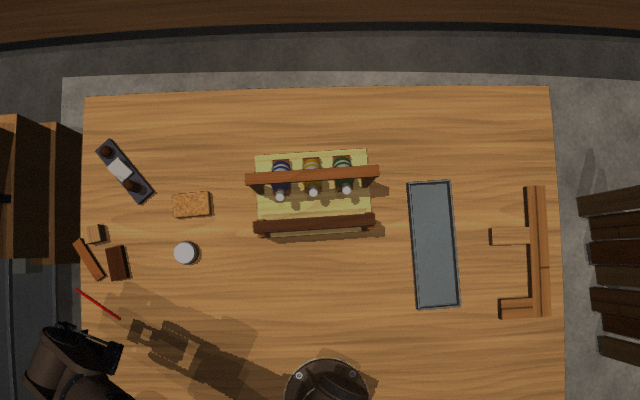

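View pics/a_wrist.png

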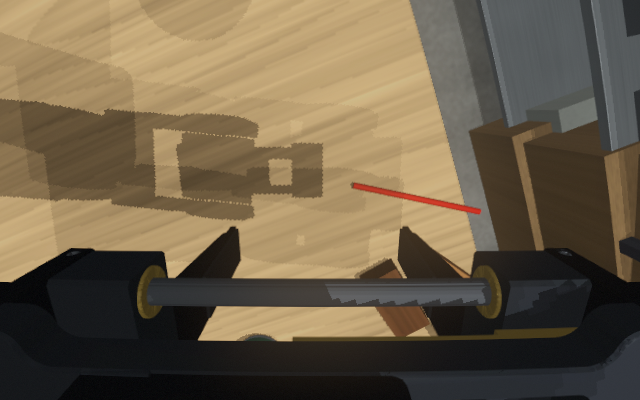

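The scene view is from the far side of the bench. Left to right it shows the tray (205,220) and green, yellow and blue caps at (281,214), (315,215) and (351,212), with the blue cap's red stem showing. The offcut is at (318,176), behind the rail at (317,191). In the top view the offcut is at (315,224), the rail at (312,176), the tray at (433,245), the tin at (186,253) and the block at (191,205). I'll use the depth to get poses.

```bash
cat > h.py <<'E'
from cell import env, viewer, ticket, search_frame
import numpy as np, cv2
def cloud(n):
    p,d=viewer.read_camera(n); c=viewer.get_calibration(n)
    return p,d,c,pts(d,c)
def pts(d,c):
    h,w=d.shape
    u,v=np.meshgrid(np.arange(w),np.arange(h))
    xd=(u-c['cx'])/c['fx']; yd=(v-c['cy'])/c['fy']
    r=np.hypot(xd,yd); s=np.ones_like(r); rr=r.copy()
    for _ in range(20): rr=r/(1+c['k1']*rr**2)
    s=1/(1+c['k1']*rr**2)
    P=np.stack([xd*s*d,yd*s*d,d],-1)
    W=P@c['T'][:3,:3].T+c['T'][:3,3]
    W[d<=0]=np.nan
    return W
E
python3 - <<'E'
from h import *
for n in ["top","scene"]:
    p,d,c,W=cloud(n); np.save(f'W_{n}.npy',W); np.save(f'p_{n}.npy',p)
    m=(W[...,2]>20)&(W[...,0]>350)&(W[...,0]<800)&(abs(W[...,1])<220)
    q=W[m]
    def rep(name,mm):
        s=q[mm]
        if len(s)<5: print(n,name,len(s));return
        r=cv2.minAreaRect(s[:,:2].astype(np.float32)); print(n,name,len(s),np.round(np.median(s,0),1),[np.round(x,1) for x in r])
    rep('all>225',q[:,2]>225)
    z=q[:,2]
    h,e=np.histogram(z,bins=np.arange(20,280,8)); print(list(zip(e[:-1].astype(int),h)))
    if n=='top':
        for col in (260,300,312,350,370):
            print(col,[(r,*np.round(W[r,col],0).astype(int)) for r in range(162,240,4)])
        # tray
        t=W[170:320,395:470].reshape(-1,3); 
        for lo,hi in((-5,3),(3,15),(25,45)):
            s=t[(t[:,2]>lo)&(t[:,2]<hi)]; print(lo,hi,len(s))
        s=t[(t[:,2]>25)&(t[:,2]<45)]; r=cv2.minAreaRect(s[:,:2].astype(np.float32)); print('tray',r,np.median(s,0))
E
```

```text
top all>225 3126 [621.6  24.1 248.6] [array([577. ,  21.8]), array([152.6, 338.2]), np.float64(2.3)]
[(np.int64(20), np.int64(53)), (np.int64(28), np.int64(17)), (np.int64(36), np.int64(99)), (np.int64(44), np.int64(118)), (np.int64(52), np.int64(79)), (np.int64(60), np.int64(73)), (np.int64(68), np.int64(105)), (np.int64(76), np.int64(147)), (np.int64(84), np.int64(92)), (np.int64(92), np.int64(82)), (np.int64(100), np.int64(61)), (np.int64(108), np.int64(76)), (np.int64(116), np.int64(74)), (np.int64(124), np.int64(69)), (np.int64(132), np.int64(55)), (np.int64(140), np.int64(49)), (np.int64(148), np.int64(50)), (np.int64(156), np.int64(116)), (np.int64(164), np.int64(95)), (np.int64(172), np.int64(80)), (np.int64(180), np.int64(79)), (np.int64(188), np.int64(23)), (np.int64(196), np.int64(20)), (np.int64(204), np.int64(13)), (np.int64(212), np.int64(22)), (np.int64(220), np.int64(15)), (np.int64(228), np.int64(230)), (np.int64(236), np.int64(1234)), (np.int64(244), np.int64(482)), (np.int64(252), np.int64(1164)), (np.int64(260), np.int64(12)), (np.int64(268), np.int64(0))]
260 [(1
[... 5723 characters left out ...]
, (np.int64(100), np.int64(373)), (np.int64(108), np.int64(355)), (np.int64(116), np.int64(390)), (np.int64(124), np.int64(408)), (np.int64(132), np.int64(209)), (np.int64(140), np.int64(187)), (np.int64(148), np.int64(189)), (np.int64(156), np.int64(190)), (np.int64(164), np.int64(130)), (np.int64(172), np.int64(84)), (np.int64(180), np.int64(50)), (np.int64(188), np.int64(94)), (np.int64(196), np.int64(363)), (np.int64(204), np.int64(361)), (np.int64(212), np.int64(375)), (np.int64(220), np.int64(370)), (np.int64(228), np.int64(381)), (np.int64(236), np.int64(1136)), (np.int64(244), np.int64(463)), (np.int64(252), np.int64(1039)), (np.int64(260), np.int64(0)), (np.int64(268), np.int64(0))]
```

```bash
python3 - <<'E'
import numpy as np, cv2
for n in ("top","scene"):
    W=np.load(f'W_{n}.npy').reshape(-1,3)
    for nm,(a,b,z0,z1) in dict(off=(480,560,228,250),rail=(600,680,240,265)).items():
        s=W[(W[:,0]>a)&(W[:,0]<b)&(abs(W[:,1]-20)<220)&(W[:,2]>z0)&(W[:,2]<z1)]
        # line fit x = a+b*y and span
        k=np.polyfit(s[:,1],s[:,0],1); k0=k[1]+k[0]*20
        res=s[:,0]-np.polyval(k,s[:,1])
        print(n,nm,len(s),'yaw',-np.degrees(np.arctan(k[0])),'x@y20',k0,'halfw',np.percentile(res,[1,99]),'y',np.percentile(s[:,1],[.5,99.5]),'z',np.median(s[:,2]))
W=np.load('W_top.npy'); t=W[170:320,395:470].reshape(-1,3)
s=t[(t[:,2]>27)&(t[:,2]<42)]
print(np.percentile(s[:,0],[.5,99.5]),np.percentile(s[:,1],[.5,99.5]))
# tin, block
for nm,(r0,r1,c0,c1) in dict(tin=(238,270,168,206),block=(185,222,165,218)).items():
    q=W[r0:r1,c0:c1].reshape(-1,3); q=q[q[:,2]>(40 if nm=='tin' else 22)]; print(nm,q.mean(0),q.min(0),q.max(0))
E
```

```text
top off 1452 yaw 2.250748280696796 x@y20 515.7990960680307 halfw [-14.77703867  14.93829161] y [-129.77412356  174.12108378] z 238.941342039608
top rail 1644 yaw 2.2632326653992387 x@y20 636.8762050654927 halfw [-14.40990964  15.4470598 ] y [-142.90936978  191.05459526] z 253.61658811653024
scene off 1076 yaw 2.2405546554324194 x@y20 523.6722326165597 halfw [-20.3070702   11.41870671] y [-132.3220552  173.9092463] z 237.9851775853417
scene rail 1717 yaw 2.2952779223072026 x@y20 645.9158014217492 halfw [-20.23358693  10.28987833] y [-145.33491789  190.37062622] z 252.81801871673412
[262.70292483 642.51284145] [-401.83985701 -259.39640746]
tin [448.06663334 403.23340347  49.3639434 ] [416.90740717 370.36001358  41.0642646 ] [478.65492593 435.28927735  59.06016834]
block [590.2196948  386.5988781   33.86528085] [552.60419798 332.09839692  22.52206474] [628.92912999 445.15102669  44.86184014]
```

```bash
python3 -m inch '{"hand":[1,1,1,1,1,1,1,1],"delta_pos":[[0,0,-1],[0,0,-1],[0,0,-1],[0,0,-1],[0,0,-1],[0,0,-1],[0,0,-1],[0,0,-1]],"turn":[0.146,0.146,0.146,0.146,0.146,0.146,0.146,0.147]}'
```

```text
t: 1.85
eef_pos: [221.8, 584.3, 372.7]
tcp_rot: [3.142, -0.0, 1.604]
ft_force: [-0.3, 0.1, 0.2]
opening: 1.0
```

```bash
cat >> h.py <<'E'
from scipy.spatial.transform import Rotation as Ro
def toolvec(target_tcp):
    s=env.state(); R=Ro.from_euler('xyz',s['tcp_rot']).as_matrix()
    return s, np.round(R.T@(np.array(target_tcp)-s['eef_pos'])/10,2)
E
python3 - <<'E'
from h import *
s,v=toolvec([516,21.5,370]); print(s['t'],s['eef_pos'],s['tcp_rot'],s['joints'],v)
E
```

```text
1.85 [221.76892648 584.29281235 372.68797076] [ 3.14156317e+00 -9.26043899e-05  1.60376417e+00] [1.10239336e+00 4.25533047e-01 1.44942778e+00 1.95489321e-05
 1.26653645e+00 1.06941966e+00] [-57.22  27.55   0.26]
```

```bash
python3 -m inch '{"hand":[1,1,1,1,1,1,1,1,1,1,1,1,1,1],"delta_pos":[[-4.4,2.12,0],[-4.4,2.12,0],[-4.4,2.12,0],[-4.4,2.12,0],[-4.4,2.12,0],[-4.4,2.12,0],[-4.4,2.12,0],[-4.4,2.12,0],[-4.4,2.12,0],[-4.4,2.12,0],[-4.4,2.12,0],[-4.4,2.12,0],[-4.4,2.12,0],[0,0,0]],"turn":[0,0,0,0,0,0,0,0,0,0,0,0,0,-0.006]}'; python3 - <<'E'
from h import *
s,v=toolvec([516,21.5,273]); print(s['t'],s['joints'],v)
p,d,c,W=cloud("wrist"); cv2.imwrite("pics/b_wrist.png",p)
for l in ["offcut_mid","blue_cap_mid","yellow_cap_mid","green_cap_mid"]:
    r=search_frame("wrist",l); print(l,[(x['centre'],round(x['p'],2),np.round(W[int(x['centre'][1]),int(x['centre'][0])])) for x in r[:3]])
np.save('W_wr.npy',W)
q=W.reshape(-1,3); q=q[(abs(q[:,0]-520)<40)&(abs(q[:,2]-239)<12)&(q[:,1]>-150)]
k=np.polyfit(q[:,1],q[:,0],1);res=q[:,0]-np.polyval(k,q[:,1]); print(np.polyval(k,20),np.degrees(k[0]),np.percentile(res,[1,99]),np.percentile(q[:,1],[.5,99.5]))
E
```

```text
t: 3.25
eef_pos: [521.4, 19.2, 371.8]
tcp_rot: [3.141, 0.001, 1.611]
ft_force: [-0.6, 0.9, 0.3]
opening: 1.0
3.25 [-8.95132657e-02  2.65802051e-01  1.69683362e+00 -7.58783542e-04
  1.17850375e+00 -1.29725239e-01] [ 0.26 -0.54  9.88]
offcut_mid [([313.9, 143.5], 0.82, array([515.,  75., 237.]))]
blue_cap_mid [([404.6, 100.3], 0.94, array([594., 110., 174.])), ([392.3, 270.4], 0.74, array([605., -65., 162.]))]
yellow_cap_mid [([401.2, 187.6], 0.96, array([603.,  28., 164.]))]
green_cap_mid [([392.4, 267.0], 0.91, array([604., -62., 162.]))]
516.383627685095 -2.3071483280481013 [-14.67040117  14.66245338] [-90.61228282 166.80562102]
```

View pics/b_wrist.png

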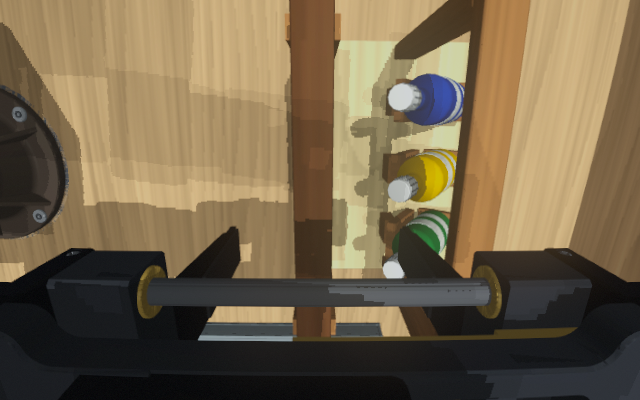

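The wrist view has the offcut as a vertical bar at column 313, between the fingers at columns 238 and 402. The caps are at (404,97), (401,188) and (393,268). I'll descend and grip the offcut.

```bash
python3 -m inch '{"hand":[1,1,1,1,1,1,0,0,0,0],"delta_pos":[[0.26,-0.54,0],[0,0,2.5],[0,0,2.5],[0,0,2.5],[0,0,2.4],[0,0,0],[0,0,0],[0,0,0],[0,0,0],[0,0,0]],"turn":[0,0,0,0,0,0,0,0,0,0]}'
```

```text
t: 4.5
eef_pos: [514.1, 25.9, 274.0]
tcp_rot: [3.14, 0.0, 1.616]
ft_force: [0.5, -0.2, 0.1]
opening: 0.719
```

```bash
python3 -m inch '{"hand":[0,0,0,0,0,0,0,0],"delta_pos":[[0,0,0],[0,0,0],[0,0,0],[0,0,0],[0,0,0],[0,0,0],[0,0,0],[0,0,0]],"turn":[0,0,0,0,0,0,0,0]}'
```

```text
t: 5.3
eef_pos: [514.2, 25.8, 273.3]
tcp_rot: [3.141, -0.0, 1.616]
ft_force: [2.7, 0.3, 0.1]
opening: 0.316
```

```bash
python3 -m inch '{"hand":[0,0,0,0,0,0,0,0,0,0,0,0,0,0,0,0],"delta_pos":[[0,0,-1],[0,0,-2],[0,0,-3],[0,0,-3],[0,0,-2],[-1.8,-0.37,-1],[-3.54,-0.73,0],[-3.54,-0.73,0],[-3.54,-0.73,0],[-3.54,-0.73,0],[-3.54,-0.73,0],[-3.54,-0.73,0],[-3.54,-0.73,0],[-3.54,-0.73,0],[-3.54,-0.73,0],[-1.8,-0.37,0]],"turn":[0,0,0,0,0,0,0,0,0,0,0,0,0,0,0,0]}'
```

```text
t: 6.9
eef_pos: [455.9, -333.7, 392.8]
tcp_rot: [-3.14, -0.001, 1.614]
ft_force: [0.1, 0.8, -2.5]
opening: 0.314
```

```bash
python3 -m inch '{"hand":[0,0,0,0,0,0,0,0,0,0,0,0,0,0],"delta_pos":[[0,0,0],[0,0,0],[0,0,0],[0,0,0],[0,0,0],[0,0,0],[0,0,0],[0,0,0],[0,0,0],[0,0,0],[0,0,0],[0,0,0],[0,0,0],[0,0,0]],"turn":[0.13,0.13,0.13,0.13,0.13,0.13,0.13,0.13,0.13,0.13,0.13,0.13,0.023,0]}'; python3 - <<'E'
from h import *
s,v=toolvec([457,-331,101.5]); print(s['t'],s['joints'],v)
p,d,c,W=cloud("top"); cv2.imwrite("pics/c_top.png",p)
q=W.reshape(-1,3); q=q[(q[:,2]>340)&(q[:,2]<372)&(abs(q[:,1]+331)<60)&(q[:,0]<680)&(q[:,0]>250)]
print(np.round(np.median(q,0)),np.percentile(q[:,0],[1,99]),cv2.minAreaRect(q[:,:2].astype(np.float32)))
E
```

```text
t: 8.3
eef_pos: [456.8, -331.3, 393.2]
tcp_rot: [-3.141, 0.0, 0.036]
ft_force: [0.7, 1.0, -3.4]
opening: 0.315
8.3 [-7.44511457e-01  3.16384541e-01  1.56581178e+00  1.50221949e-04
  1.26022206e+00  7.90658311e-01] [ 3.000e-02 -1.000e-02  2.917e+01]
[ 551. -323.  358.] [493.01314706 605.10970507] ((548.8609008789062, -325.93035888671875), (114.8986587524414, 31.121713638305664), 1.878461241722107)
```

View pics/c_top.png

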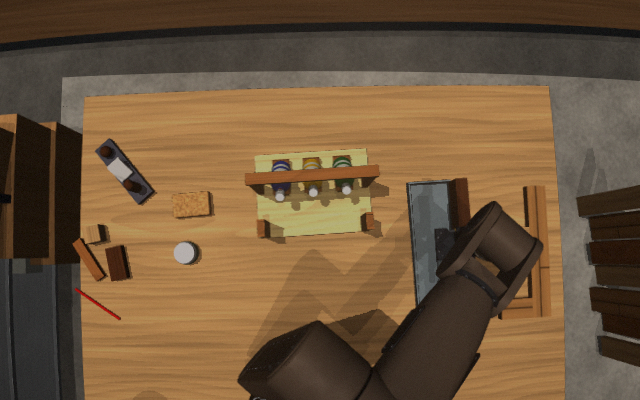

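The offcut's far end shows at (462,195), aligned with the tray; parallax explains the sideways offset. I'll lower it.

```bash
python3 -m inch '{"hand":[0,0,0,0,0,0,0,0,0,0,0,0],"delta_pos":[[0,0,2],[0,0,4],[0,0,4.5],[0,0,4.5],[0,0,4.5],[0,0,4],[0,0,2.5],[0,0,1.5],[0,0,1],[0,0,0.5],[0,0,0],[0,0,0]],"turn":[0,0,0,0,0,0,0,0,0,0,0,0]}'
```

```text
t: 9.55
eef_pos: [457.2, -331.8, 103.9]
tcp_rot: [3.141, -0.001, 0.033]
ft_force: [-0.5, 0.1, -2.4]
opening: 0.316
```

```bash
python3 -m inch '{"hand":[0,0,0,0.45,0.45,0.45,0.5,0.5,0.55],"delta_pos":[[0,0,0.25],[0,0,0.1],[0,0,0],[0,0,0],[0,0,0],[0,0,0],[0,0,0],[0,0,0],[0,0,0]],"turn":[0,0,0,0,0,0,0,0,0]}'
```

```text
t: 10.45
eef_pos: [456.9, -331.7, 99.7]
tcp_rot: [-3.141, -0.0, 0.033]
ft_force: [0.9, 0.0, 0.5]
opening: 0.533
```

```bash
python3 -m inch '{"hand":[0.55,0.55,0.55,0.6,0.6,0.6,0.6,0.6,0.6,0.6,0.6,0.6,0.6,0.6,0.6,0.6,0.6,0.6,0.6,0.6],"delta_pos":[[0,0,-1],[0,0,-3],[0,0,-4],[0,0,-4],[0,0,-4],[0,0,-4],[0,0,-4],[0,0,-4],[0,0,-4],[0,0,-3],[0,0,0],[0,0,0],[0,0,0],[0,0,0],[0,0,0],[0,0,0],[0,0,0],[0,0,0],[0,0,0],[0,0,0]],"turn":[0,0,0,-0.148,-0.148,-0.148,-0.148,-0.148,-0.148,-0.148,-0.148,-0.148,-0.148,-0.148,-0.148,-0.148,-0.148,-0.148,-0.148,-0.148,-0.148]}' ; python3 - <<'E'
from h import *
s,v=toolvec([457,-331,101.5]); print(s['t'],s['joints'],s['tcp_rot'],s['eef_pos'])
p,d,c,W=cloud("scene"); cv2.imwrite("pics/d_scene.png",p)
print(search_frame("scene","offcut_mid"))
E
```

```text
10.45 [-7.44896391e-01  6.68498495e-01  1.87161639e+00  1.53918572e-04
  6.01537235e-01  7.92960839e-01] [-3.14148887e+00 -1.87500977e-05  3.28121919e-02] [ 456.90643328 -331.65375723   99.66892059]
[{'centre': [201.1, 222.7], 'p': 0.69}]validation failed for argument at $.tu...
```

View pics/d_scene.png

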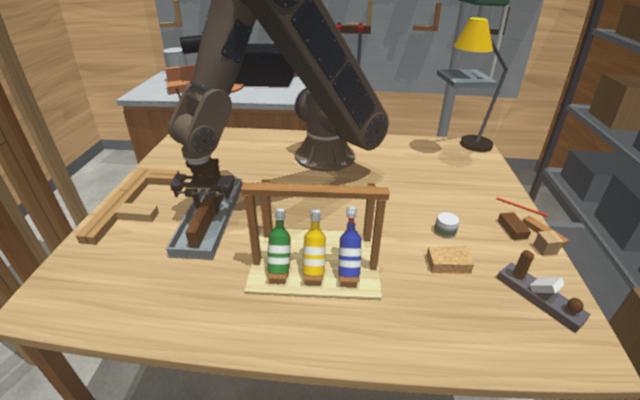

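The offcut is in the tray at (203,222) with the jaws around it. That call was refused because I typed 21 turn entries for 20 rows, so I'll resend it.

```bash
python3 -m inch '{"hand":[0.55,0.55,0.55,0.6,0.6,0.6,0.6,0.6,0.6,0.6,0.6,0.6,0.6,0.6,0.6,0.6,0.6,0.6,0.6,0.6],"delta_pos":[[0,0,-1],[0,0,-3],[0,0,-4],[0,0,-4],[0,0,-4],[0,0,-4],[0,0,-4],[0,0,-4],[0,0,-4],[0,0,-3],[0,0,0],[0,0,0],[0,0,0],[0,0,0],[0,0,0],[0,0,0],[0,0,0],[0,0,0],[0,0,0],[0,0,0]],"turn":[0,0,0,-0.148,-0.148,-0.148,-0.148,-0.148,-0.148,-0.148,-0.148,-0.148,-0.148,-0.148,-0.148,-0.148,-0.148,-0.148,-0.148,-0.148]}' ; python3 - <<'E'
from h import *
s=env.state(); print(s['t'],s['joints'],s['tcp_rot'],s['eef_pos'])
p,d,c,W=cloud("scene"); cv2.imwrite("pics/e_scene.png",p)
E
```

```text
t: 12.55
eef_pos: [456.5, -331.3, 450.5]
tcp_rot: [3.142, 0.0, 2.555]
ft_force: [-0.2, -0.4, 0.4]
opening: 0.601
12.55 [-7.44924263e-01  2.82193619e-01  1.46755220e+00  9.35416557e-05
  1.39149190e+00 -1.72906711e+00] [3.14155770e+00 3.65001295e-04 2.55492250e+00] [ 456.53852144 -331.33443763  450.45618037]
```

View pics/e_scene.png

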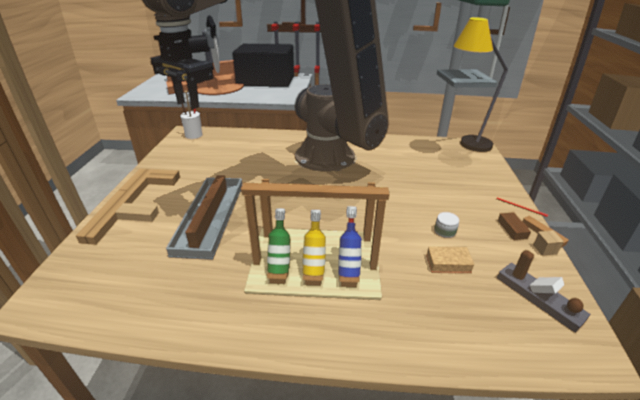

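The offcut stands in the tray at (207,208), released. The moves have no tilt command, so I'll finish the yaw with the jaws along the row. Then I'll test whether over-reaching outward along the rack's x tilts the tool.

```bash
python3 -m inch '{"hand":[0.6,0.6,0.6,0.6,0.6,0.6,0.6,0.6,0.6,0.6,0.6,0.6,0.6,0.6,0.6],"delta_pos":[[0,0,0],[0,0,0],[0,0,0],[0,0,0],[0,0,0],[-2.1,4.14,0],[-2.1,4.14,0],[-2.1,4.14,0],[-2.1,4.14,0],[-2.1,4.14,0],[-2.1,4.14,0],[-2.1,4.14,0],[-2.1,4.14,0],[-2.1,4.14,0],[-2.1,4.14,0]],"turn":[-0.125,-0.125,-0.125,-0.125,-0.126,0,0,0,0,0,0,0,0,0,0]}' ; python3 - <<'E'
from h import *
s=env.state(); print(s['t'],s['joints'],s['tcp_rot'],s['eef_pos'])
E
```

```text
t: 14.1
eef_pos: [653.1, 91.0, 450.5]
tcp_rot: [3.142, 0.0, -3.112]
ft_force: [1.4, -0.3, -0.4]
opening: 0.6
14.1 [ 3.82945522e-02  4.42126931e-01  1.22466160e+00  3.10945692e-05
  1.47431263e+00 -1.56246577e+00] [ 3.14155761e+00  4.91210251e-04 -3.11163165e+00] [653.13808293  90.97823065 450.51567611]
```

```bash
python3 -m inch '{"hand":[0.6,0.6,0.6,0.6,0.6],"delta_pos":[[-5,0,0],[-5,0,0],[-5,0,0],[-5,0,0],[-5,0,0]],"turn":[0,0,0,0,0]}' ; python3 - <<'E'
from h import *
s=env.state(); print(s['t'],s['joints'],s['tcp_rot'],s['eef_pos'])
E
```

```text
t: 14.6
eef_pos: [866.0, 96.1, 452.4]
tcp_rot: [3.142, -0.001, -3.112]
ft_force: [0.2, -0.3, 0.6]
opening: 0.601
14.6 [ 3.47725478e-02  9.19661770e-01  3.16298352e-01  7.33448292e-05
  1.90688967e+00 -1.56583218e+00] [ 3.14152962e+00 -1.25746883e-03 -3.11176007e+00] [866.01586387  96.07904128 452.44145198]
```

```bash
python3 -m inch '{"hand":[0.6,0.6,0.6],"delta_pos":[[-5,0,0],[-5,0,0],[-5,0,0]],"turn":[0,0,0]}' ; python3 - <<'E'
from h import *
s=env.state(); print(s['t'],s['joints'],s['tcp_rot'],s['eef_pos'])
E
```

```text
t: 14.9
eef_pos: [917.1, 91.8, 410.7]
tcp_rot: [3.137, 0.049, -3.112]
ft_force: [0.4, 0.9, -0.8]
opening: 0.6
14.9 [ 0.02718183  1.08438688  0.05244807  0.00499925  1.95603175 -1.57145902] [ 3.13708373  0.04873321 -3.11186652] [917.07263453  91.75854198 410.67660493]
```

Over-reaching tilts the tool outward (pitch +0.049), which is the direction needed. I'll keep going.

```bash
python3 -m inch '{"hand":[0.6,0.6,0.6],"delta_pos":[[-5,0,0],[-5,0,0],[-5,0,0]],"turn":[0,0,0]}' ; python3 - <<'E'
from h import *
s=env.state(); print(s['t'],s['joints'],s['tcp_rot'],s['eef_pos'])
E
```

```text
t: 15.2
eef_pos: [949.0, 85.8, 381.8]
tcp_rot: [3.132, 0.142, -3.112]
ft_force: [-0.1, -0.2, -0.1]
opening: 0.6
15.2 [ 0.01863497  1.11951834  0.04847432  0.01165252  1.83208466 -1.57822195] [ 3.13182277  0.1416081  -3.11241693] [949.01796162  85.78560058 381.76168583]
```

```bash
python3 -m inch '{"hand":[0.6,0.6,0.6,0.6],"delta_pos":[[-5,0,-2],[-5,0,-2],[-5,0,-2],[-5,0,-2]],"turn":[0,0,0,0]}' ; python3 - <<'E'
from h import *
s=env.state(); print(s['t'],s['joints'],s['tcp_rot'],s['eef_pos'])
E
```

```text
t: 15.6
eef_pos: [956.6, 76.8, 423.8]
tcp_rot: [3.126, 0.262, -3.111]
ft_force: [0.2, -0.9, 0.3]
opening: 0.601
15.6 [ 0.00700959  1.07900698  0.04763912  0.0220929   1.75362524 -1.58944558] [ 3.12593322  0.26170136 -3.11112284] [956.55577454  76.82691655 423.84541503]
```

```bash
python3 -m inch '{"hand":[0.6,0.6,0.6,0.6,0.6,0.6],"delta_pos":[[-5,0.4,-1],[-5,0.4,-1],[-5,0.4,-1],[-5,0.4,-1],[-5,0.4,-1],[-5,0.4,-1]],"turn":[0,0,0,0,0,0]}' ; python3 - <<'E'
from h import *
s=env.state(); print(s['t'],s['joints'],s['tcp_rot'],s['eef_pos'])
E
```

```text
t: 16.2
eef_pos: [975.7, 86.8, 460.9]
tcp_rot: [3.115, 0.437, -3.114]
ft_force: [-0.8, 0.2, 0.0]
opening: 0.599
16.2 [ 0.01520034  1.05054351  0.04834996  0.03138475  1.60622664 -1.58051368] [ 3.1152791   0.43676738 -3.11444673] [975.70922822  86.8327327  460.87370375]
```

```bash
python3 -m inch '{"hand":[0.6,0.6,0.6,0.6,0.6],"delta_pos":[[-5,0.4,0],[-5,0.4,0],[-5,0.4,0],[-5,0.4,0],[-5,0.4,0]],"turn":[0,0,0,0,0]}' ; python3 - <<'E'
from h import *
s=env.state(); print(s['t'],s['joints'],s['tcp_rot'],s['eef_pos'])
E
```

```text
t: 16.7
eef_pos: [997.2, 93.9, 481.2]
tcp_rot: [3.104, 0.585, -3.12]
ft_force: [0.4, -0.2, 1.1]
opening: 0.6
16.7 [ 0.02063379  1.04351037  0.04843434  0.03846214  1.46480534 -1.57566713] [ 3.10387575  0.58495084 -3.12000026] [997.18650691  93.92239826 481.23992394]
```

```bash
python3 -m inch '{"hand":[0.6,0.6,0.6,0.6,0.6,0.6,0.6],"delta_pos":[[-5,0.4,0],[2,0,-1],[4,0,-2],[4,0,-2],[4,0,-2],[4,0,-2],[4,0,-2]],"turn":[0,0,0,0,0,0,0]}' ; python3 - <<'E'
from h import *
s=env.state(); print(s['t'],s['joints'],s['tcp_rot'],s['eef_pos'])
R=Ro.from_euler('xyz',s['tcp_rot']).as_matrix(); print(R)
E
```

```text
t: 17.4
eef_pos: [802.0, 87.3, 462.1]
tcp_rot: [3.101, 0.615, -3.121]
ft_force: [1.3, 0.8, 0.8]
opening: 0.6
17.4 [ 0.01626044  0.5121331   1.16754256  0.05723103  0.8483644  -1.6120681 ] [ 3.10106969  0.61450759 -3.12116655] [802.0033191   87.28809514 462.11226056]
[[-0.816887   -0.04376042  0.57513533]
 [-0.01668814  0.99849356  0.05226973]
 [-0.57655627  0.03310053 -0.81638669]]
```

The tilt holds after retracting: 35.2° lean, azimuth within about 3° of the rack's. I'll move to a viewing standoff in front of the caps.

```bash
python3 -m inch '{"hand":[0.6,0.6,0.6,0.6,0.6,0.6,0.6,0.6,0.6,0.6],"delta_pos":[[3.99,-0.19,-1.57],[3.99,-0.19,-1.57],[3.99,-0.19,-1.57],[3.99,-0.19,-1.57],[3.99,-0.19,-1.57],[3.99,-0.19,-1.57],[3.99,-0.19,-1.57],[3.99,-0.19,-1.57],[0,0,0],[0,0,0]],"turn":[0,0,0,0,0,0,0,0,0,0]}' ; python3 - <<'E'
from h import *
s=env.state(); print(s['t'],s['joints'],s['tcp_rot'],s['eef_pos'])
p,d,c,W=cloud("wrist"); cv2.imwrite("pics/f_wrist.png",p); np.save('W_f.npy',W); np.save('p_f.npy',p)
for l in ["blue_cap_mid","yellow_cap_mid","green_cap_mid"]:
    r=search_frame("wrist",l); print(l,[(x['centre'],round(x['p'],2),np.round(W[int(x['centre'][1]),int(x['centre'][0])])) for x in r[:3]])
p,d,c,W=cloud("top"); cv2.imwrite("pics/f_top.png",p)
E
```

```text
t: 18.4
eef_pos: [471.7, 60.2, 381.5]
tcp_rot: [3.101, 0.616, -3.121]
ft_force: [0.3, 1.3, 0.0]
opening: 0.601
18.4 [-0.0441074   0.03931496  2.05580941  0.18221887  0.44041316 -1.78880172] [ 3.10145911  0.61556194 -3.12115441] [471.73114518  60.16608377 381.49649312]
blue_cap_mid [([352.3, 161.8], 0.82, array([590., 108., 172.]))]
yellow_cap_mid [([275.0, 160.0], 0.84, array([599.,  24., 162.])), ([603.0, 7.6], 0.56, array([462., 390.,  50.])), ([272.0, 91.5], 0.27, array([608.,  10.,  10.]))]
green_cap_mid [([195.0, 163.5], 0.64, array([604., -65., 163.])), ([275.1, 161.4], 0.19, array([601.,  24., 162.]))]
```

View pics/f_wrist.png

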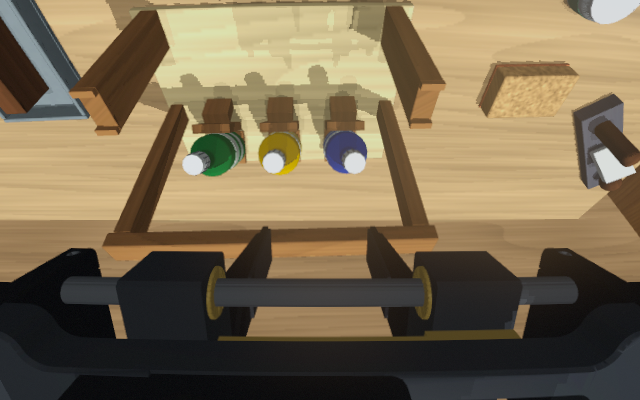

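View pics/f_top.png

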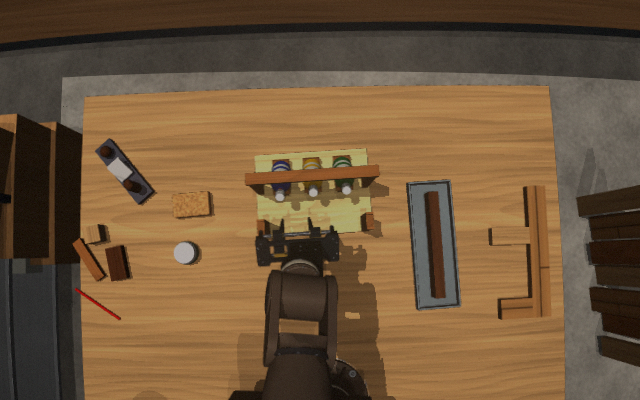

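Wrist view: green, yellow and blue caps at (195,162), (274,161) and (354,161), each seen nearly end-on, with the rail at row 240. The top view shows the offcut in the tray at (437,245). I'll refine the cap tops.

```bash
python3 - <<'E'
import numpy as np, cv2
W=np.load('W_f.npy'); p=np.load('p_f.npy').astype(int)
a=np.array([.573*np.cos(.0393),.573*np.sin(.0393),-.819])
for nm,(u,v) in dict(green=(195,162),yellow=(274,161),blue=(354,161)).items():
    sl=np.s_[v-16:v+17,u-18:u+19]
    q=p[sl]; m=(q.min(-1)>165)&(q.max(-1)-q.min(-1)<35)
    w=W[sl][m]; 
    yy,xx=np.nonzero(m); print(nm,m.sum(),'px',xx.min()+u-18,xx.max()+u-18,yy.min()+v-16,yy.max()+v-16)
    h=-(w@a); top=np.nanpercentile(h,90); s=w[(h>np.nanmedian(h)-6)]
    print('  med',np.nanmedian(w,0).round(1),'mean',np.nanmean(s,0).round(1),'rangeY',np.nanpercentile(w[:,1],[2,98]).round(1),'axial',np.nanpercentile(h,[5,50,95]).round(1))
E
```

```text
green 339 px 182 202 155 174
  med [606.5 -68.5 162.9] mean [606.4 -68.5 162.9] rangeY [-79.2 -58.2] axial [-213.7 -212.3 -211.1]
yellow 336 px 263 283 153 172
  med [602.4  21.3 163. ] mean [602.6  21.1 162.9] rangeY [11.  31.5] axial [-213.3 -212.  -210.8]
blue 356 px 344 365 152 173
  med [591.9 110.7 173. ] mean [591.9 110.5 172.9] rangeY [100.3 121. ] axial [-201.4 -199.8 -198.7]
```

```bash
python3 - <<'E'
from h import *
s=env.state();R=Ro.from_euler('xyz',s['tcp_rot']).as_matrix()
z=R[:,2]
for nm,c in dict(blue=[592,110.6,173],yellow=[602.5,21.2,163]).items():
    print(nm, 'tips on top:',toolvec(np.array(c)-78*z)[1])
print(s['opening'],s['t'])
E
```

```text
blue tips on top: [ 2.07  3.82 16.26]
yellow tips on top: [ 1.94 -5.19 17.21]
0.5974782953426262 18.65
```

Now I'll close the fingers, line up on blue's axis, and approach to 10 mm short.

```bash
python3 -m inch '{"hand":[0,0,0,0,0,0,0,0,0,0,0],"delta_pos":[[1.03,1.91,0],[1.04,1.91,0],[0,0,2.5],[0,0,3],[0,0,3],[0,0,3],[0,0,2],[0,0,1.7],[0,0,0],[0,0,0],[0,0,0]],"turn":[0,0,0,0,0,0,0,0,0,0,0]}' ; python3 - <<'E'
from h import *
s=env.state();R=Ro.from_euler('xyz',s['tcp_rot']).as_matrix()
z=R[:,2]
print(toolvec(np.array([592,110.6,173])-78*z)[1],s['joints'])
p,d,c,W=cloud("scene"); cv2.imwrite("pics/g_scene.png",cv2.resize(p[130:290,200:460],None,fx=3,fy=3))
E
```

```text
t: 19.75
eef_pos: [540.2, 106.0, 246.0]
tcp_rot: [3.101, 0.613, -3.121]
ft_force: [-0.1, 0.2, -0.1]
opening: 0.002
[-0.04 -0.02  1.16] [ 0.06940422  0.35337349  2.08975881  0.14726801  0.08522783 -1.67767147]
```

View pics/g_scene.png

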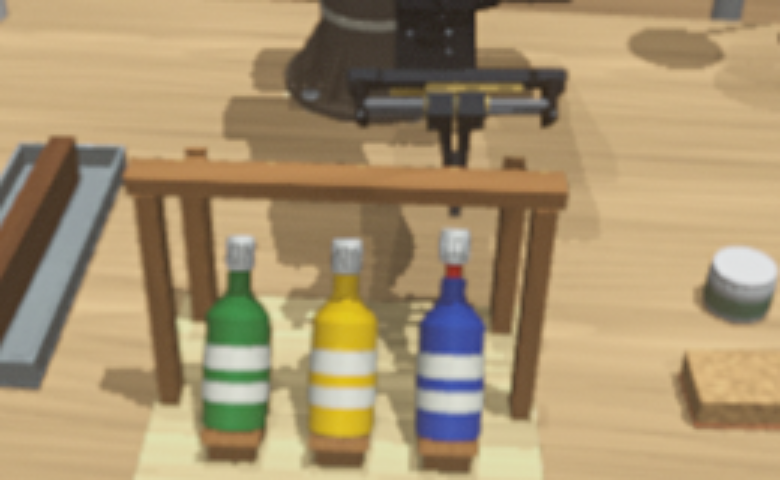

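The closed fingertips are at (455,212), in line with blue's open cap at (455,245), which shows its red stem. j5 is 0.085, close to its 0.06 limit, so I'll fit the arm's kinematics and predict the rest of the stroke.

```bash
cat > kin.py <<'E'
import numpy as np
from scipy.optimize import least_squares
from scipy.spatial.transform import Rotation as Ro
D=[([1.10239834,.491608895,1.55946786,0,1.09166831,-.105609],[221.72,584.18,291.6]),
([1.10239336,.425533,1.449428,0,1.266536,1.06942],[221.77,584.29,372.69]),
([-.744511,.316385,1.565812,0,1.260222,.790658],[456.8,-331.3,393.2]),
([-.744896,.668498,1.871616,0,.601537,.79296],[456.906,-331.654,99.669]),
([-.744924,.282194,1.467552,0,1.391492,-1.72907],[456.5385,-331.334,450.456]),
([.0382946,.442127,1.224662,0,1.474313,-1.562466],[653.138,90.978,450.516]),
([.0347725,.919662,.316298,0,1.90689,-1.565832],[866.016,96.079,452.44]),
([.0271818,1.084387,.052448,.005,1.956032,-1.57146],[917.07,91.76,410.68]),
([.0206338,1.04351,.048434,.038462,1.464805,-1.575667],[997.19,93.92,481.24]),
([-.0441074,.039315,2.055809,.182219,.440413,-1.788802],[471.731,60.166,381.496]),
([.0694042,.353373,2.089759,.147268,.0852278,-1.677671],[540.2,106,246])]
def rot(q):
    return Ro.from_euler('ZYZYZ',[q[0],q[1]+q[2],q[3],q[4],q[5]])
def fk(p,q):
    a,h,L1,e,L2,L3,lat=p
    b=Ro.from_euler('ZY',[q[0],q[1]]).apply([e,0,L1])+Ro.from_euler('Z',q[0]).apply([a,lat,h])
    return b+Ro.from_euler('ZY',[q[0],q[1]+q[2]]).apply([0,0,L2])+rot(q).apply([0,0,L3])
f=least_squares(lambda p:np.concatenate([fk(p,q)-np.array(x) for q,x in D]),[0,300,450,0,450,250,65])
P=f.x
if __name__=="__main__":
    print(P.round(1)); print(f.fun.reshape(-1,3).round(1))
    for q,_ in D[-2:]: print(rot(q).as_matrix()[:,2])
def ik(pos,z,q0):
    z=np.array(z)/np.linalg.norm(z)
    g=lambda q5:(lambda q:np.concatenate([(fk(P,q)-pos),300*(rot(q).as_matrix()[:,2]-z)]))(np.r_[q5,0])
    r=least_squares(g,q0[:5],bounds=([-3.1,-.84,.05,-1.13,.06],[3.1,2.19,2.79,4.28,2.93]))
    return r.x,r.fun
E
python3 kin.py; python3 - <<'E'
from kin import *
q0=D[-1][0]; 
def zz(t,az): return np.array([np.sin(t)*np.cos(az),np.sin(t)*np.sin(az),-np.cos(t)])
for nm,top in dict(blue_home=[598.9,110.9,163.2],yellow_home=[602.5,21.2,163]).items():
  for t,az in ((.613,.09),(.611,.039),(.56,.09),(.52,.09),(.47,.09)):
    for off in (78,66):
      z=zz(t,az); x,e=ik(np.array(top)-off*z,z,q0); print(nm,t,az,off,x.round(3),e.round(1))
E
```

```text
Traceback (most recent call last):
  File "kin.py", line 21, in <module>
    f=least_squares(lambda p:np.concatenate([fk(p,q)-np.array(x) for q,x in D]),[0,300,450,0,450,250,65])
  File "kin.py", line 21, in <lambda>
    f=least_squares(lambda p:np.concatenate([fk(p,q)-np.array(x) for q,x in D]),[0,300,450,0,450,250,65])
                                             ~~^^^^^
  File "kin.py", line 20, in fk
    return b+Ro.from_euler('ZY',[q[0],q[1]+q[2]]).apply([0,0,L2])+rot(q).apply([0,0,L3])
                                                                  ~~~^^^
  File "kin.py", line 16, in rot
    return Ro.from_euler('ZYZYZ',[q[0],q[1]+q[2],q[3],q[4],q[5]])
           ~~~~~~~~~~~~~^^^^^^^^^^^^^^^^^^^^^^^^^^^^^^^^^^^^^^^^^
  File "scipy/spatial/transform/_rotation.pyx", line 1413, in scipy.spatial.transform._rotation.Rotation.from_euler
ValueError: Expected axis specification to be a non-empty string of upto 3 characters, got ZYZYZ
Traceback (most recent call last):
  File "kin.py", line 21, in <module>
    f=least_squares(lambda p:np.concatenate([fk(p,q)-np.array(x) for q,x in D]),[0,300,450,0,450,250,65])
  File "kin.py", line 21, in <lambda>
    f=least_squares(lambda p:np.concatenate([fk(p,q)-np.array(x) for q,x in D]),[0,300,450,0,450,250,65])
                                             ~~^^^^^
  File "kin.py", line 20, in fk
    return b+Ro.from_euler('ZY',[q[0],q[1]+q[2]]).apply([0,0,L2])+rot(q).apply([0,0,L3])
                                                                  ~~~^^^
  File "kin.py", line 16, in rot
    return Ro.from_euler('ZYZYZ',[q[0],q[1]+q[2],q[3],q[4],q[5]])
           ~~~~~~~~~~~~~^^^^^^^^^^^^^^^^^^^^^^^^^^^^^^^^^^^^^^^^^
  File "scipy/spatial/transform/_rotation.pyx", line 1413, in scipy.spatial.transform._rotation.Rotation.from_euler
ValueError: Expected axis specification to be a non-empty string of upto 3 characters, got ZYZYZ
```

```bash
sed -i "s/return Ro.from_euler('ZYZYZ',.*/return Ro.from_euler('ZYZ',[q[0],q[1]+q[2],q[3]])*Ro.from_euler('YZ',[q[4],q[5]])/" kin.py
python3 kin.py; python3 - <<'E'
from kin import *
q0=D[-1][0]; 
def zz(t,az): return np.array([np.sin(t)*np.cos(az),np.sin(t)*np.sin(az),-np.cos(t)])
for nm,top in dict(blue_home=[598.9,110.9,163.2],yellow_home=[602.5,21.2,163]).items():
  for t,az in ((.613,.09),(.611,.039),(.56,.09),(.52,.09),(.47,.09)):
    for off in (78,66):
      z=zz(t,az); x,e=ik(np.array(top)-off*z,z,q0); print(nm,t,az,off,x.round(3),e.round(1))
E
```

```text
[ -4.7 122.6 619.9 -26.7 411.7 197.8  65.9]
[[  3.6   7.1   2.1]
 [ -0.7  -1.6   4.5]
 [ -4.3   3.9   2.9]
 [ 22.6 -20.9 -11.3]
 [ -9.4   8.6   3.9]
 [ -9.8  -0.4   6.6]
 [ -8.   -0.3   4.6]
 [ -5.2  -0.2   0.8]
 [ -6.8  -0.    1.2]
 [ -5.8   0.5  -5.9]
 [ 17.2   1.2  -9.5]]
[ 0.5760124   0.05190548 -0.81579136]
[ 0.57396644  0.05242079 -0.81719923]
blue_home 0.613 0.09 78 [0.069 0.363 2.107 0.203 0.06 ] [ 0.  -0.   0.1 -0.2  0.  -0.2]
blue_home 0.613 0.09 66 [0.068 0.385 2.097 0.244 0.06 ] [ 0.7 -0.1  1.8 -2.7  0.4 -1.9]
blue_home 0.611 0.039 78 [ 0.087  0.365  2.104 -0.421  0.068] [-0. -0. -0. -0. -0. -0.]
blue_home 0.611 0.039 66 [ 0.088  0.388  2.097 -0.543  0.06 ] [ 0.3  0.3  0.8 -1.2 -0.9 -0.8]
blue_home 0.56 0.09 78 [0.07  0.366 2.072 0.075 0.144] [-0. -0.  0.  0.  0.  0.]
blue_home 0.56 0.09 66 [0.07  0.389 2.071 0.086 0.122] [ 0.  0.  0.  0.  0. -0.]
blue_home 0.52 0.09 78 [0.07  0.37  2.045 0.048 0.207] [-0. -0. -0. -0. -0. -0.]
blue_home 0.52 0.09 66 [0.071 0.392 2.045 0.053 0.185] [ 0.  0. -0.  0.  0. -0.]
blue_home 0.47 0.09 78 [0.071 0.376 2.011 0.031 0.285] [-0.  0. -0
[... 275 characters left out ...]
home 0.611 0.039 78 [-0.115  0.355  2.122  0.984  0.106] [ 0. -0.  0.  0.  0.  0.]
yellow_home 0.611 0.039 66 [-0.112  0.379  2.12   1.161  0.095] [ 0.  0. -0. -0.  0. -0.]
yellow_home 0.56 0.09 78 [-0.127  0.358  2.087  0.666  0.186] [ 0.  0.  0. -0.  0. -0.]
yellow_home 0.56 0.09 66 [-0.124  0.381  2.086  0.739  0.168] [ 0. -0. -0.  0. -0. -0.]
yellow_home 0.52 0.09 78 [-0.123  0.362  2.059  0.469  0.234] [ 0.  0. -0. -0.  0. -0.]
yellow_home 0.52 0.09 66 [-0.12   0.384  2.06   0.51   0.214] [ 0.  0.  0.  0. -0.  0.]
yellow_home 0.47 0.09 78 [-0.117  0.368  2.025  0.319  0.301] [-0.  0. -0. -0.  0. -0.]
yellow_home 0.47 0.09 66 [-0.115  0.389  2.027  0.341  0.279] [ 0. -0.  0.  0. -0.  0.]
```

```bash
python3 -m inch '{"hand":[0,0,0,0],"delta_pos":[[0,0,0.4],[0,0,0.4],[0,0,0.3],[0,0,0]],"turn":[0,0,0,0]}' ; python3 - <<'E'
from h import *
s=env.state();R=Ro.from_euler('xyz',s['tcp_rot']).as_matrix()
print(toolvec(np.array([592,110.6,173])-78*R[:,2])[1],s['joints'],s['ft_force'])
E
```

```text
t: 20.2
eef_pos: [546.9, 106.5, 236.3]
tcp_rot: [3.101, 0.613, -3.121]
ft_force: [-2.1, -0.5, 4.2]
opening: 0.008
[-0.06 -0.   -0.02] [ 0.06955589  0.37807694  2.08483094  0.18638162  0.06605937 -1.71661132] [-2.07571792 -0.47262583  4.2145621 ]
```

Contact came exactly where predicted, at about 5 N along the axis. I'll press on.

```bash
python3 -m inch '{"hand":[0,0,0,0],"delta_pos":[[0,0,0.3],[0,0,0.3],[0,0,0.3],[0,0,0]],"turn":[0,0,0,0]}' ; python3 - <<'E'
from h import *
s=env.state();R=Ro.from_euler('xyz',s['tcp_rot']).as_matrix()
print(toolvec(np.array([592,110.6,173])-78*R[:,2])[1],s['joints'],s['ft_force'])
E
```

```text
t: 20.6
eef_pos: [553.2, 107.0, 231.0]
tcp_rot: [3.101, 0.608, -3.121]
ft_force: [0.5, -0.1, 0.3]
opening: 0.007
[ 0.12 -0.   -0.82] [ 0.06934872  0.39445026  2.07382813  0.19930587  0.06519886 -1.72983953] [ 0.48283738 -0.0752365   0.31844703]
```

```bash
python3 -m inch '{"hand":[0,0,0,0],"delta_pos":[[0.1,0,0.2],[0,0,0.2],[0,0,0.1],[0,0,0]],"turn":[0,0,0,0]}' ; python3 - <<'E'
from h import *
s=env.state();R=Ro.from_euler('xyz',s['tcp_rot']).as_matrix()
print(toolvec(np.array([592,110.6,173])-78*R[:,2])[1],s['joints'],s['ft_force'])
E
```

```text
t: 21.0
eef_pos: [555.0, 107.2, 229.0]
tcp_rot: [3.101, 0.605, -3.121]
ft_force: [-12.2, -1.3, 13.2]
opening: 0.005
[ 0.14 -0.01 -1.08] [ 0.0691683   0.3998306   2.07033118  0.20722156  0.06630092 -1.73794056] [-12.21791043  -1.2964683   13.18604957]
```

The force rose to 18 N at about 11 mm of travel, so the cap is home. I'll retract and look.

```bash
python3 -m inch '{"hand":[0,0,0,0.6,0.6,0.6,0.6,0.6,0.6,0.6],"delta_pos":[[0,0,-1],[0,0,-3],[0,0,-4],[0,0,-3],[0,-3,0],[0,-3,0],[0,-3,0],[0,0,0],[0,0,0],[0,0,0]],"turn":[0,0,0,0,0,0,0,0,0,0]}' ; python3 - <<'E'
from h import *
s=env.state();R=Ro.from_euler('xyz',s['tcp_rot']).as_matrix()
print(R[:,2],s['joints'])
p,d,c,W=cloud("wrist"); cv2.imwrite("pics/h_wrist.png",p)
a=np.array([.573*np.cos(.0393),.573*np.sin(.0393),-.819])
for l in ["blue_cap_mid","yellow_cap_mid","green_cap_mid"]:
    r=search_frame("wrist",l); 
    for x in r[:1]:
        u,v=map(int,x['centre']); sl=np.s_[v-20:v+21,u-20:u+21]; q=p[sl].astype(int); m=(q.min(-1)>165)&(q.max(-1)-q.min(-1)<35); w=W[sl][m]; h=-(w@a)
        print(l,(u,v),round(x['p'],2),m.sum(),np.nanmedian(w,0).round(1),np.nanpercentile(w[:,1],[2,98]).round(1),np.nanmedian(h).round(1))
top=np.array([602.5,21.2,163])
print('yellow', toolvec(top-78*R[:,2])[1])
E
```

```text
t: 22.0
eef_pos: [497.2, 12.5, 315.7]
tcp_rot: [3.1, 0.605, -3.121]
ft_force: [0.3, 1.0, 1.0]
opening: 0.533
[ 0.56746662  0.05308489 -0.82168341] [-0.1653627   0.16634027  2.11266045  0.50180359  0.3078962  -2.20706651]
blue_cap_mid (408, 195) 0.74 459 [598.2 111.  163. ] [100.9 121.4] -211.4
yellow_cap_mid (317, 191) 0.77 476 [601.9  21.4 163. ] [11.3 31.7] -211.6
green_cap_mid (222, 197) 0.73 482 [605.4 -68.3 162.9] [-78.7 -57.9] -211.7
yellow [ 0.03 -0.15 10.77]
```

View pics/h_wrist.png

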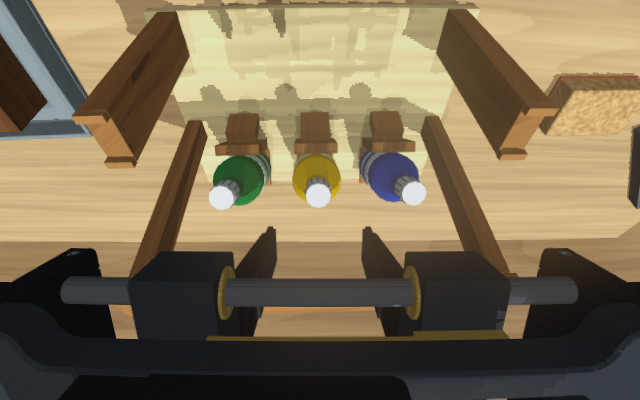

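Blue's cap top is now at the same axial level as the other two (-211.4 against -211.6 and -211.7), so it is shut. Yellow is at (317,191), centred between the fingers at columns 270 and 367. j6 would near its limit on the yellow approach, so I'll make a half turn about the tool axis here in free space.

```bash
python3 -m inch '{"hand":[0.6,0.6,0.6,0.6,0.6,0.6,0.6,0.6,0.6,0.6,0.6,0.6,0.6,0.6,0.6,0.6,0.6,0.6,0.6,0.6],"delta_pos":[[0,0,-0.5],[0,0,0],[0,0,0],[0,0,0],[0,0,0],[0,0,0],[0,0,0],[0,0,0],[0,0,0],[0,0,0],[0,0,0],[0,0,0],[0,0,0],[0,0,0],[0,0,0],[0,0,0],[0,0,0],[0,0,0],[0,0,0],[0,0,0]],"turn":[0.149,0.149,0.149,0.149,0.149,0.149,0.149,0.149,0.149,0.149,0.149,0.149,0.149,0.149,0.149,0.149,0.149,0.149,0.149,0.149]}'; python3 -m inch '{"hand":[0.6,0.6,0.6],"delta_pos":[[0,0,0],[0,0,0],[0,0,0]],"turn":[0.14,0.02,0]}'; python3 - <<'E'
from h import *
s=env.state();R=Ro.from_euler('xyz',s['tcp_rot']).as_matrix()
print(R,s['joints'])
top=np.array([602.1,21.4,163])
print('yellow', toolvec(top-78*R[:,2])[1])
E
```

```text
t: 24.2
eef_pos: [494.4, 12.3, 319.8]
tcp_rot: [3.075, -0.603, 0.211]
ft_force: [1.0, 0.5, -0.2]
opening: 0.6
t: 24.5
eef_pos: [494.4, 12.1, 319.9]
tcp_rot: [-3.104, -0.606, 0.027]
ft_force: [0.8, -1.0, 0.4]
opening: 0.602
[[ 0.82177782  0.04849299  0.56774082]
 [ 0.02221136 -0.99834096  0.05312236]
 [ 0.56937498 -0.03104449 -0.82149155]] [-0.16777942  0.15574514  2.11221147  0.48974808  0.31823606  0.94053704]
yellow [-0.06  0.08 11.25]
```

```bash
python3 -m inch '{"hand":[0.6,0.6,0.6,0.6,0.6,0.6],"delta_pos":[[-0.06,0.08,2],[0,0,3],[0,0,3],[0,0,2],[0,0,0.5],[0,0,0]],"turn":[0,0,0,0,0,0]}'; python3 - <<'E'
from h import *
s=env.state();R=Ro.from_euler('xyz',s['tcp_rot']).as_matrix()
print(R[:,2],s['joints'])
top=np.array([602.1,21.4,163])
print('yellow', toolvec(top-78*R[:,2])[1])
p,d,c,W=cloud("scene"); cv2.imwrite("pics/i_scene.png",cv2.resize(p[130:290,200:460],None,fx=3,fy=3))
p,d,c,W=cloud("wrist"); cv2.imwrite("pics/i_wrist.png",p)
E
```

```text
t: 25.1
eef_pos: [553.8, 16.7, 232.2]
tcp_rot: [-3.104, -0.604, 0.027]
ft_force: [0.7, 0.3, -0.1]
opening: 0.598
[ 0.56632159  0.05316109 -0.82246809] [-0.13465759  0.38110427  2.09279212  1.04795347  0.14910757  0.39402189]
yellow [ 0.06 -0.02  0.65]
```

View pics/i_scene.png

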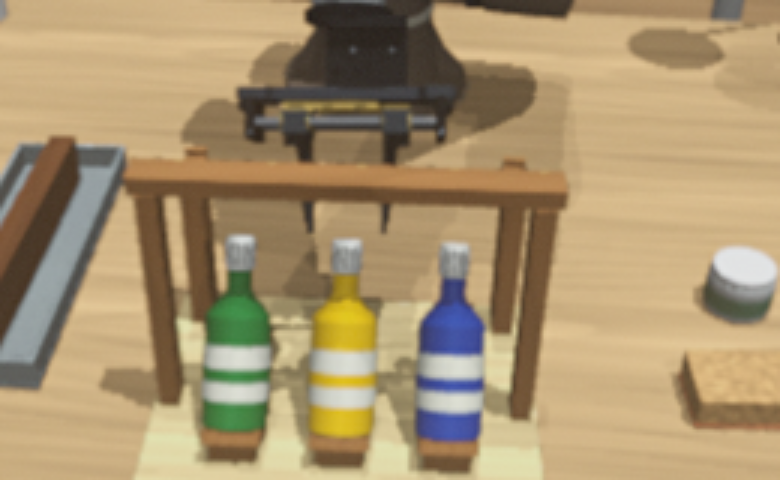

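View pics/i_wrist.png

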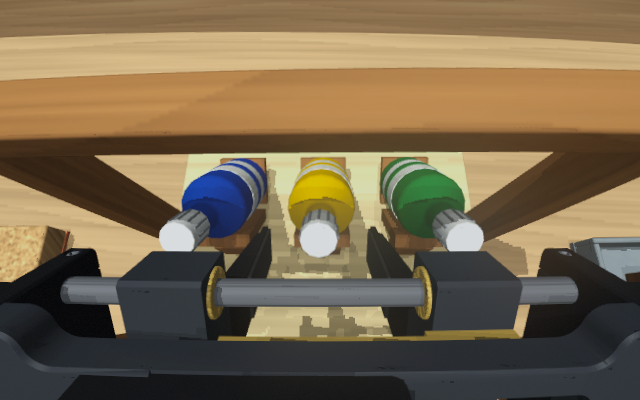

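The scene shows the fingers straddling yellow's cap at (347,255), and blue with no red stem at (455,260). The wrist view has yellow centred at (318,240). I'll advance and grip.

```bash
python3 -m inch '{"hand":[0.6,0.6,0.6,0.6,0.6],"delta_pos":[[0.06,0,0.6],[0,0,0.8],[0,0,0.8],[0,0,0.6],[0,0,0]],"turn":[0,0,0,0,0]}'; python3 - <<'E'
from h import *
s=env.state();R=Ro.from_euler('xyz',s['tcp_rot']).as_matrix()
print(R[:,2],s['joints'])
print('yellow', toolvec(np.array([602.1,21.4,163])-78*R[:,2])[1])
E
python3 -m inch '{"hand":[0,0,0,0,0,0,0,0,0,0],"delta_pos":[[0,0,0],[0,0,0],[0,0,0],[0,0,0],[0,0,0],[0,0,0],[0,0,0],[0,0,0],[0,0,0],[0,0,0]],"turn":[0,0,0,0,0,0,0,0,0,0]}'
```

```text
t: 25.7
eef_pos: [570.0, 18.0, 210.8]
tcp_rot: [-3.102, -0.606, 0.024]
ft_force: [-0.0, 0.1, -0.0]
opening: 0.599
[ 0.56808618  0.05285767 -0.82126985] [-0.12698272  0.43714755  2.07663501  1.32085398  0.12871937  0.12688854]
yellow [-0.08 -0.03 -2.03]
t: 26.7
eef_pos: [570.0, 18.1, 210.7]
tcp_rot: [-3.102, -0.606, 0.023]
ft_force: [-2.9, 2.0, 6.2]
opening: 0.248
```

The opening is 0.248, or 23.6 mm, so the 24 mm cap is gripped. I'll pull along the axis.

```bash
python3 -m inch '{"hand":[0,0,0,0,0],"delta_pos":[[0,0,-0.3],[0,0,-0.3],[0,0,-0.3],[0,0,-0.3],[0,0,0]],"turn":[0,0,0,0,0]}'; python3 - <<'E'
from h import *
s=env.state();R=Ro.from_euler('xyz',s['tcp_rot']).as_matrix()
print('yellow', toolvec(np.array([602.1,21.4,163])-78*R[:,2])[1], s['ft_force'],s['joints'])
p,d,c,W=cloud("scene"); cv2.imwrite("pics/j_scene.png",cv2.resize(p[130:290,200:460],None,fx=3,fy=3))
E
```

```text
t: 27.2
eef_pos: [563.1, 17.7, 220.6]
tcp_rot: [-3.101, -0.606, 0.023]
ft_force: [-4.2, 4.5, 5.7]
opening: 0.244
yellow [-0.06  0.   -0.83] [-4.17582753  4.49605331  5.69265382] [-0.12996659  0.41220537  2.0836107   1.19276462  0.13691491  0.2544022 ]
```

View pics/j_scene.png

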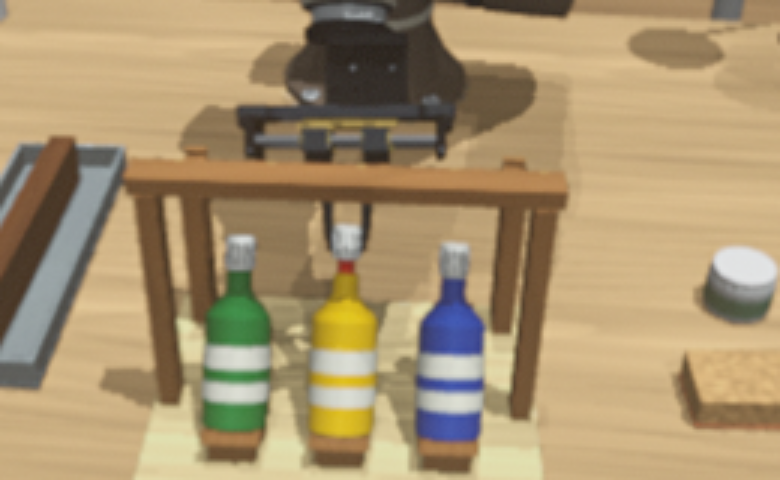

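Yellow's red stem shows at (347,268), so it has moved the full stroke. I'll tug 2 mm more, release and retract.

```bash
python3 -m inch '{"hand":[0,0,0.5,0.6,0.6,0.6,0.6,0.6],"delta_pos":[[0,0,-0.2],[0,0,0],[0,0,0],[0,0,0],[0,0,0],[0,0,0],[0,0,0],[0,0,0]],"turn":[0,0,0,0,0,0,0,0]}'; python3 -m inch '{"hand":[0.6,0.6,0.6,0.6,0.6,0.6,0.6],"delta_pos":[[0,0,-1],[0,0,-3],[0,0,-4],[0,0,-4],[0,0,-2],[0,0,0],[0,0,0]],"turn":[0,0,0,0,0,0,0]}'; python3 - <<'E'
from h import *
s=env.state(); print(s['joints'])
a=np.array([.573*np.cos(.0393),.573*np.sin(.0393),-.819])
p,d,c,W=cloud("scene"); cv2.imwrite("pics/k_scene.png",p)
p,d,c,W=cloud("wrist"); cv2.imwrite("pics/k_wrist.png",p)
for l in ["blue_cap_mid","yellow_cap_mid","green_cap_mid"]:
    r=search_frame("wrist",l); 
    for x in r[:1]:
        u,v=map(int,x['centre']); sl=np.s_[v-20:v+21,u-20:u+21]; q=p[sl].astype(int); m=(q.min(-1)>165)&(q.max(-1)-q.min(-1)<35); w=W[sl][m]; h=-(w@a)
        print(l,(u,v),round(x['p'],2),m.sum(),np.nanmedian(w,0).round(1),np.nanmedian(h).round(1))
p,d,c,W=cloud("top"); cv2.imwrite("pics/k_top.png",p)
for nm,(r0,r1,c0,c1) in dict(tin=(238,270,168,206),block=(185,222,165,218)).items():
    q=W[r0:r1,c0:c1].reshape(-1,3); q=q[q[:,2]>(40 if nm=='tin' else 22)]; print(nm,q.mean(0))
q=W[175:320,410:460].reshape(-1,3); q=q[q[:,2]>50]; print('off',q.mean(0),cv2.minAreaRect(q[:,:2].astype(np.float32)))
E
```

```text
t: 28.05
eef_pos: [562.0, 17.2, 222.1]
tcp_rot: [-3.102, -0.606, 0.023]
ft_force: [-0.5, -0.6, 0.9]
opening: 0.593
t: 28.75
eef_pos: [484.3, 10.0, 335.0]
tcp_rot: [-3.101, -0.607, 0.023]
ft_force: [0.6, -0.6, 0.2]
opening: 0.604
[-0.17818318  0.11729376  2.11012842  0.45409799  0.35703357  0.97511483]
blue_cap_mid (233, 190) 0.86 378 [598.5 110.9 162.9] -211.7
yellow_cap_mid (316, 193) 0.77 439 [595.5  20.9 173. ] -199.8
green_cap_mid (404, 188) 0.77 416 [606.1 -68.5 162.9] -212.0
tin [448.24568338 403.18911453  49.76757973]
block [590.11649323 386.56491285  33.66128823]
off [ 448.97126984 -328.44835211   64.83396684] ((452.18878173828125, -328.7580261230469), (308.4114074707031, 33.95109558105469), 2.2556231021881104)
```

View pics/k_scene.png

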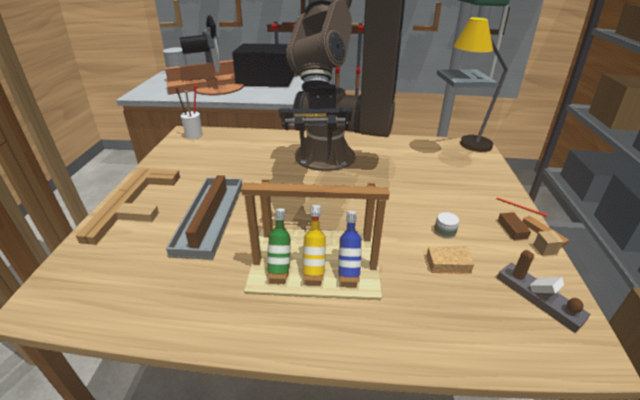

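View pics/k_wrist.png

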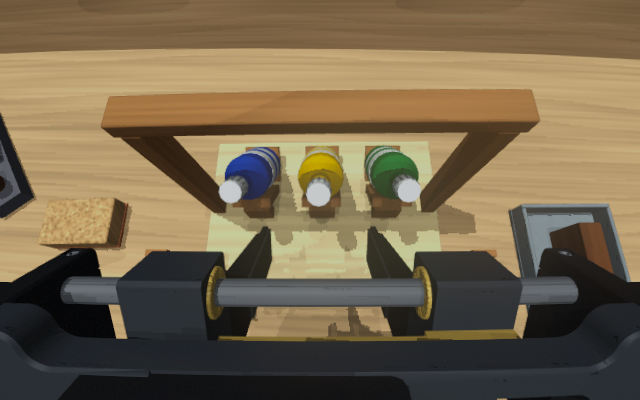

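The scene view shows yellow open with red at (316,217), blue and green shut, and the offcut in the tray at (207,208). The wrist view shows the gripper clear of the caps at (232,190), (317,191) and (407,190). I'll hand in.

```bash
python3 - <<'E'
from cell import env,ticket
print(ticket.job_done()); print(env.state()['t'])
E
```

```text
the job is handed in; nothing more can be done
None
the job is handed in; nothing more can be done
```

The job is handed in at about 30 s of the 61 s allowed. The offcut is in the tray, the blue cap is shut and the yellow cap is open, done in that order. No verdict is reported on hand-in.

**How it was done:** I lifted the offcut and laid it in the tray, standing on its long narrow face. The moves have no tilt command, so I over-reached outward along the rack until the tool leaned 35° and held that lean. I then pressed the blue cap home with closed fingertips, up to about 18 N at the stop. The yellow cap was gripped and pulled out along its axis.

**Last camera checks:**

| Item | Result |
|---|---|
| Cap tops, level along the axis | blue −211.7, green −212.0 (both shut), yellow −199.8: 12 mm out, red stem visible |
| Offcut | centre about (452, −329) against the tray's (453, −331); top about 65 mm high, so its middle is at about 36 mm |
| Wax tin and sanding block | within 0.3 mm of their starts |
| Gripper | open and clear of everything |

**What did not go cleanly:**
- While gaining the tilt, joint 3 sat on its lower limit and read 0.0476–0.0485 against 0.05. The robot did not stop or warn, but this could count as passing its range.
- The tool's lean ended about 3° off the rack's direction, which did no harm.
- One call was refused because I typed one entry too many; nothing moved and I resent it.

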